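# Seat a cover plate in a bonding press and clamp it by feel

### The arm

A 7-joint arm with a two-finger parallel gripper is mounted at the origin on a cart in front of the work surface, level with it; the furniture and walls round the work are solid. World frame = base frame: x ahead of the robot, y to its left, z up, the work surface at z = 0. Lengths are in m, angles in rad, forces in N, time in s.
With the tool pointing down it reaches from about 0.35 to 0.9 m from the base axis. Payload 19.9 kg.
Tool frame: the origin (TCP) lies at the very end of the fingers, on their centre line; the grasp point (between the pads) lies 19 mm behind it; x points along the fingers, y is the direction in which the jaws open and shut, and the axes are right-handed (so a half turn about x gives the same grasp; the last joint's range is limited). The gripper opens to 94 mm and grips with 3 to 60 N. Pads are 16 mm wide; open, the fingers measure 119 mm over their backs; the gripper's body (75 mm by 177 mm) begins 78 mm behind the grasp point.
Start: joints at [-1.302, 0.417, -0.01, 1.614, 0.005, 1.111, -0.053], TCP at [0.191, 0.595, 0.205] pointing down, gripper open.
Joint ranges: [-2.81, 2.81], [-0.39, 2.02], [-1.27, 1.25], [0.06, 2.57], [-1.19, 4.33], [0.19, 2], [-2.82, 2.82]. Speed limits (rad/s): [1.89, 1.89, 2.39, 2.39, 3.01, 3.01, 3.01].

### API

Orientations are given as a unit quaternion [x, y, z, w].
In Python, from cell import bot gives the robot as it stands. The module is installed in compiled form; this text tells all that it offers.
- The arm moves only by the tool carry_out, never from a script. Its argument "series" is one flat list of numbers, 5 for each row, row after row: the shift along the tool's x, y, z in cm, then the turn about the tool's x in rad, then the gripper's target within -1 to 1 (shut at 1, half-way at 0, fully open at -1). A call has 1 to 20 rows; each row is the pose to reach, as a shift and turn from the pose commanded when the call began, along the tool's axes at that moment; what a row does not reach only later rows make up. A row lasts 1/8 s, in which the tool goes at most 62.5 mm and 10.7 degrees, less where a joint would pass 70% of its speed; a pose out of reach is approached as far as the arm can. A call with a gripper value outside its range is refused whole. The fingers move at their own pace and stop on an object; "newtons" is the grip in N (left out, the last holds). Time passes only in rows, so rows that repeat a pose let the fingers close. It gives the time, the measured TCP pose, the force and the opening at its end, in the units of the state.
- bot.state(): the state, without advancing time (a new reading comes with each control period).
- bot.camera(name): name is "side" or "top"; returns a dict with "image" (420x560x3 uint8, blue, green, red), "range_z" (420x560 float32, m along the optical axis (not along the pixel's ray), 0 where there is no reading), "K" (3x3 intrinsics, pixels), "R" (3x3) and "t" (3): a world point X has camera coordinates R X + t. Camera axes: x right, y down, z forward; pixel columns grow to the right and rows downward; lengths in m; the calibration is good to about 2 mm. A picture is of the moment at which its call begins.
- bot.job_done(): hands the job in, once; it reports no verdict.
The state is a dict: "time_s": time; "joints": joint angles; "dq": joint speeds; "effort": joint torques, N m; "tcp_pos": TCP position; "tcp_rot": TCP orientation; "force": force on the tool from outside, world axes, zero at the start; "moment": the same for the moment, N m; "width": finger opening in m.
Only numpy, scipy, OpenCV 4.12 (cv2) and the standard library are available. Lean on these libraries where they do the work, as an engineer would, in place of code of your own. Each camera call takes 0.05 s, during which the arm holds its last target. There are 200 camera calls.

### The job

Gently push the loose aluminium cover plate along its guides until it is fully home against the press's end stop, then wind the press knob down clockwise until the sprung foot holds the plate with about 15 N. Clamp gently, never more than 28 N; let your hand go down with the knob as it sinks, never forcing it up or down on its springs by more than 3 mm. Leave the other things on the bench where they are.

Things in the scene. Friction and masses are not known exactly. Their poses are not given: they have to be found in the camera images.
- bonding_press: Small fixed screw press, aluminium base 230 x 110 x 20 mm with a grey arm over it. Origin at the bench on the channel's middle line; x runs along the channel from its open front (x = -0.125) to the stop, y across, z up. Bed at z = 0.020; two guide rails 64 mm apart, tops at z = 0.028, from x = -0.115 to 0.080. Screw axis upright at x = 0.045, y = 0. Arm and nut under the knob reach up to z = 0.106.
- stop_face (a point): Middle of the solid steel end stop's face (x = 0.080, z = 0.026 in the press's frame; 62 mm wide, top at z = 0.034) that the plate's far edge must meet.
- plate_center (a point): Centre (half-way up) of the loose aluminium cover plate, 130 (x, along the channel) x 60 x 12 mm, 0.25 to 0.5 kg, lying in the channel 20 to 50 mm short of the stop. Home: it is at x = 0.015 in the press's frame, its front edge at x = -0.050. Push the middle of its front edge (z = 0.020 to 0.032) along the press's x.
- plate: The same plate; origin at the centre of its underside.
- knob_center (a point): Centre of the round black ribbed knob, 36 mm in diameter, 22 mm high, on the screw axis. It sinks as it is turned clockwise seen from above: 0.154 m above the bench at reading 0, 4 mm lower per radian (25 mm a turn). Grip it across any diameter, from above.
- knob_float (a joint): Up (+) or down (-) shift of the knob on the screw, m: the knob rides between two soft springs, 2 N per mm, and sits at 0 when left alone (a hand that does not sink with the screw pulls it off 0).
- stem: The screw with knob and sprung foot; origin at the knob's rest centre. The foot, a 24 mm disc under the arm, comes down 35 mm from the plate's far edge. How far it stands out is set anew each time and is not measured: at knob reading 0 its underside is 8 to 18 mm above the plate. Once it bears, its spring gives 6 N per mm, or 24 N per radian of knob.
- press_knob (a joint): Turn of the knob, rad: 0 is up, grows clockwise seen from above (winding down) to a stop at 6.4; starts at 0.3 to 1.3. Thread friction, 0.14 Nm either way, holds it where it is left (at rest it masks up to that much torque: compare readings taken alike); each newton on the foot adds 0.004 Nm against winding down (0.06 Nm at 15 N, 0.6 rad after first touch).
- red_cup: Bystander: green square cup, 66 x 66 x 32 mm; origin at its underside.
- swab_tube: Bystander: tube of swabs, 44 mm dia x 88 mm; origin at its underside.
- tape_roll: Bystander: roll of tape, 52 mm dia x 12 mm; origin at its underside.
- component_box: Bystander: flat black box 62 x 72 x 18 mm; origin at its underside.
- parts_dish: Bystander: dish with small parts, 68 mm dia x 14 mm; origin at its underside.
- driver: Bystander: slim screwdriver, 10 x 136 x 10 mm; origin at its underside.
- spool: Bystander: solder spool, 72 x 55 x 28 mm; origin at its underside.
Not all that is in view belongs to the job. What is shaped like the plate but black or yellow is not meant.

How it is judged:
By the outcome, as a careful person would: the job done as asked, in the order asked, and still so for the second after the job is handed in, with the robot touching nothing.
It also fails if it takes over 72 s, if anything falls off the work surface, if the arm or the gripper's body presses on something with over 40 N, if the wrist force passes 120 N, or if a joint passes its speed limit or range.

## Working session

There is one attempt and no reset: what is moved stays moved. The work goes in short steps, Python scripts to look and compute and a tool call to move; the robot and the scene stay as the last step left them, time stands still between calls to the robot, and variables do not carry over. Pictures are saved under pics/ and viewed, about 8 in all and at most 12, crops included, and the job is handed in when it is done.

Besides the shell and the picture viewer there is one more tool, called after "Emit:" as a command line: name --argument value ..., lists and objects as JSON in quotes. carry_out: Moves the arm, as the interface text tells. Its arguments: {"type":"object","properties":{"series":{"type":"array"},"newtons":{"type":"number"}},"required":["series"]}

```bash
mkdir -p pics; cat > h.py <<'E'
import numpy as np, cv2
from cell import bot
def px(c,u,v,r=1):
    z=c["range_z"][v-r:v+r+1,u-r:u+r+1]; z=np.median(z[z>0])
    p=np.linalg.inv(c["K"])@[u,v,1]*z
    return c["R"].T@(p-c["t"])
def cloud(c):
    h,w=c["range_z"].shape; u,v=np.meshgrid(np.arange(w),np.arange(h))
    z=c["range_z"]; p=np.stack([u*z,v*z,z],-1)@np.linalg.inv(c["K"]).T
    return (p-c["t"])@c["R"]
E
python3 - <<'E'
from h import *
import pickle
for n in("top","side"):
    c=bot.camera(n); pickle.dump(c,open(n+".pkl","wb")); cv2.imwrite(f"pics/{n}.png",cv2.resize(c["image"],(800,600),interpolation=cv2.INTER_CUBIC)); print(n,c["K"],c["R"],c["t"])
s=bot.state();print(s)
E
```

```text
top [[391.27877267   0.         282.96345206]
 [  0.         391.27877267 207.9414761 ]
 [  0.           0.           1.        ]] [[ 0.02800214 -0.99890793  0.03740088]
 [-0.98821903 -0.03329557 -0.14938054]
 [ 0.15046269 -0.03277729 -0.98807218]] [0.07132699 0.53789284 1.07971276]
side [[498.85108542   0.         282.04385436]
 [  0.         498.85108542 210.47916491]
 [  0.           0.           1.        ]] [[-0.86984748 -0.49265007 -0.02571538]
 [-0.19566119  0.39238218 -0.89875076]
 [ 0.45285988 -0.77674458 -0.43770514]] [0.53395126 0.17421388 1.18101839]
{'time_s': 0.1, 'joints': array([-1.30149807,  0.41790833, -0.01032718,  1.61410876,  0.00471022,
        1.11070823, -0.05300112]), 'dq': array([-0.00064847, -0.00094163,  0.00018028, -0.00103171, -0.00034123,
       -0.00078207, -0.00203396]), 'effort': array([ 5.43631031e-04, -8.52565241e+01,  6.39805757e-01, -4.26688600e+01,
       -4.89556161e-02,  1.65062357e-02,  1.06101900e-04]), 'tcp_pos': array([0.19103181, 0.59473018, 0.20489364]), 'tcp_rot': array([ 0.10903949,  0.69861835, -0.10982118,  0.69855715]), 'force': array([ 0.4805351 ,  0.18465527, -0.49267554]), 'moment': array([ 0.00773613,  0.01959313, -0.00905107]), 'width': 0.0935370564192444}
```

View pics/top.png

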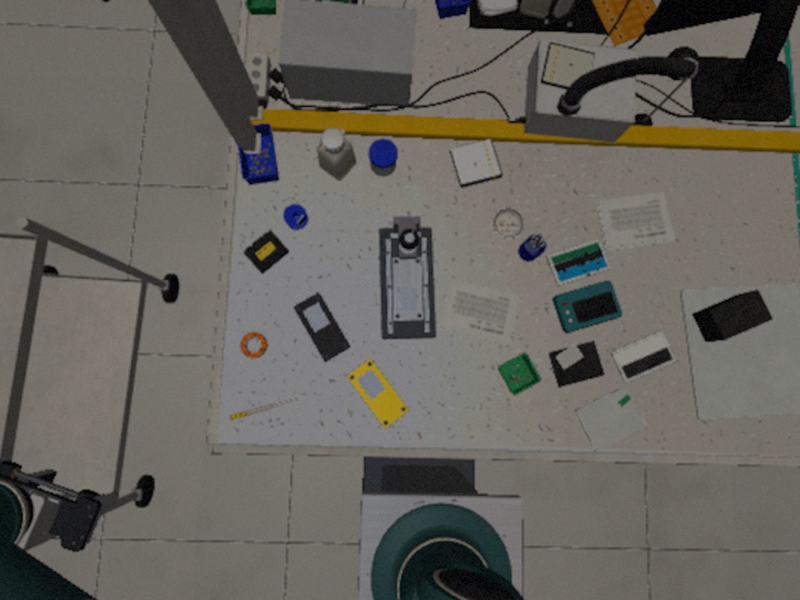

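View pics/side.png

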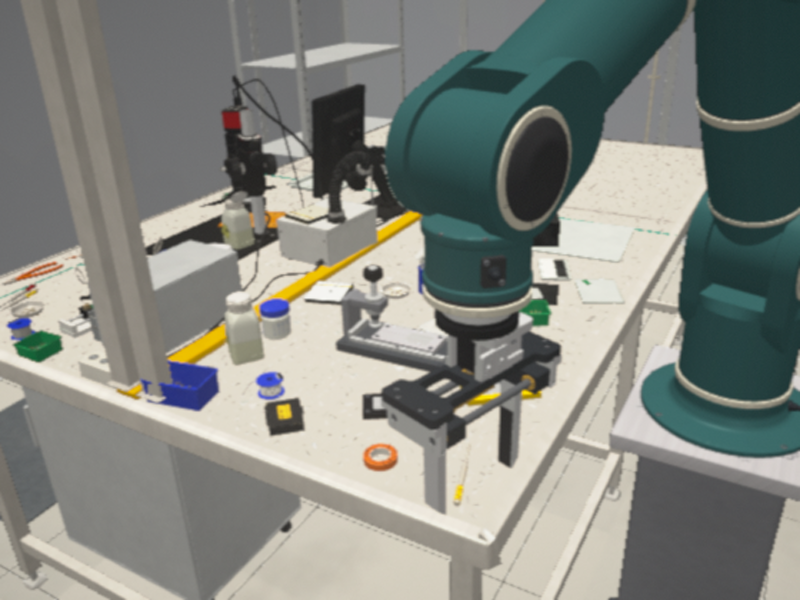

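The top view shows the press at about (407,282), with the knob at (408,240) and the open front towards the robot. The side view shows the knob and arm unobstructed.

```bash
python3 - <<'E'
from h import *
import pickle
c=pickle.load(open("top.pkl","rb")); P=cloud(c)
cv2.imwrite("pics/crop.png",cv2.resize(c["image"][140:245,250:320],None,fx=5.6,fy=5.6,interpolation=cv2.INTER_CUBIC))
sub=P[140:245,250:320].reshape(-1,3); 
m=(sub[:,2]>.012)&(sub[:,2]<.2); q=sub[m]
print(q.min(0),q.max(0))
b=q[(q[:,2]<.045)]; r=cv2.minAreaRect(b[:,:2].astype(np.float32)); print("rect",r,cv2.boxPoints(r))
k=q[q[:,2]>.12]; print("knob top",len(k),np.median(k,0),k.min(0),k.max(0))
for u,v in((285,195),(285,205),(285,212),(285,220),(285,228)): print(u,v,px(c,u,v))
s=pickle.load(open("side.pkl","rb")); S=cloud(s)
cv2.imwrite("pics/scrop.png",cv2.resize(s["image"][170:270,220:340],None,fx=6,fy=6,interpolation=cv2.INTER_CUBIC))
E
```

```text
[0.45534736 0.02415442 0.01219295] [0.68769629 0.14432215 0.16611883]
rect ((0.5725878477096558, 0.08481143414974213), (0.23004838824272156, 0.11003091186285019), 3.48067569732666) [[0.45443577 0.13274206]
 [0.4611159  0.02291413]
 [0.6907399  0.03688081]
 [0.6840598  0.14670874]]
knob top 168 [0.62435949 0.08751963 0.16156299] [0.60886611 0.07073904 0.1448586 ] [0.64326134 0.1053522  0.16611883]
285 195 [0.57474112 0.08277556 0.03102508]
285 205 [0.54536857 0.08199346 0.03145709]
285 212 [0.52499107 0.08144039 0.03151068]
285 220 [0.5017169  0.08085173 0.03258226]
285 228 [0.48002829 0.0797126  0.01971661]
```

View pics/crop.png

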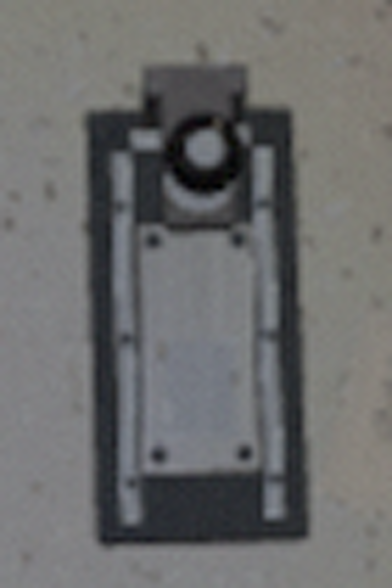

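View pics/scrop.png

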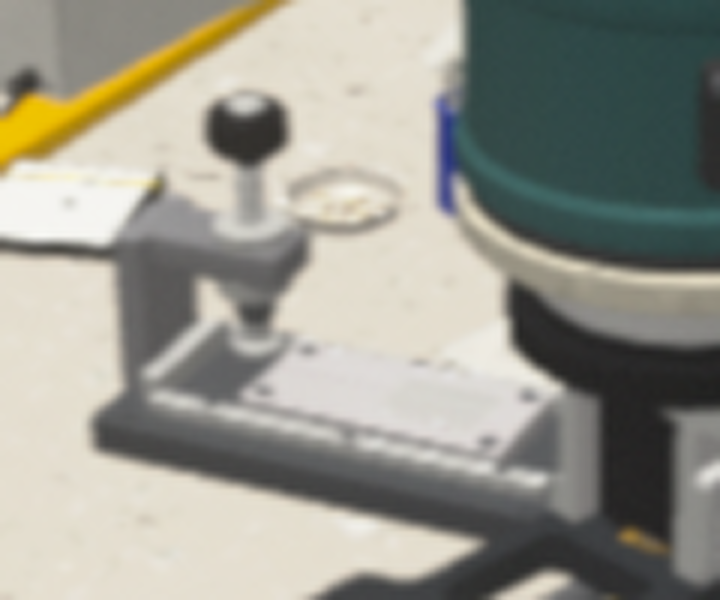

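The crop shows the plate's front edge at crop row 472 and its far edge hidden under the arm. The press yaw is about 3.5°. In the side crop the foot is well above the plate level.

```bash
cat >> h.py <<'E'
from scipy.spatial.transform import Rotation as Ro
YAW=0.0607; O=np.array([.5826,.0854,0]); A=Ro.from_euler('z',YAW).as_matrix()
def W(p): return O+A@np.array(p)           # press -> world
def Pr(w): return A.T@(np.array(w)-O)
def plan(target,yjaw=None):
    """target world TCP; yjaw = desired heading of tool y in world"""
    s=bot.state(); R=Ro.from_quat(s["tcp_rot"]).as_matrix()
    print("t",s["time_s"],"tcp",s["tcp_pos"].round(4),"press",Pr(s["tcp_pos"]).round(4),"x",R[:,0].round(3),"y",R[:,1].round(3))
    print("shift cm",(R.T@(np.array(target)-s["tcp_pos"])*100).round(2))
    if yjaw is not None:
        h=np.arctan2(R[1,1],R[0,1]); print("turn (mod pi)",[round(-((yjaw-h))+k*np.pi,3) for k in(-1,0,1)])
    print("joints",s["joints"].round(3),"F",s["force"].round(2),"M",s["moment"].round(3),"w",s["width"])
E
python3 - <<'E'
from h import *
import pickle
c=pickle.load(open("top.pkl","rb"))
# front edge: intersect pixel ray with z=.032
p=np.linalg.inv(c["K"])@[200/5.6+250-.4,472/5.6+140-.4,1]; o=-c["R"].T@c["t"]; d=c["R"].T@p
w=o+d*(.032-o[2])/d[2]; print("edge",w,Pr(w))
p=cloud(c)[140:245,250:320].reshape(-1,3); q=(p-O)@A
m=(abs(q[:,1])<.024)&(q[:,0]<-.03)&(abs(q[:,2]-.032)<.004); print("edge cloud",np.sort(q[m,0])[:30:5])
k=q[q[:,2]>.12]; t=k[k[:,2]>.159]; print("knob press",(k.min(0)+k.max(0))/2, "top",t.mean(0),np.percentile(k[:,2],[50,80,90,95]))
print("rail top z",[np.median(q[(abs(abs(q[:,1])-.036)<.003)&(abs(q[:,0]+.05)<.05),2])])
plan(W([-.125,0,.205]),YAW+np.pi/2)
E
```

```text
edge [0.49063096 0.07962461 0.032     ] [-0.09215002 -0.00018566  0.032     ]
edge cloud [-0.0904926  -0.08976018 -0.08944528 -0.088606   -0.08699426 -0.0865411 ]
knob press [-0.07608736  0.01754366  0.64468789] top [0.0109982  0.00640684 0.28967952] [0.16187779 0.16403268 1.14451717 1.14451717]
rail top z [np.float64(0.02743711960369518)]
t 0.1 tcp [0.191  0.5947 0.2049] press [-0.3599  0.5321  0.2049] x [-0.    -0.001 -1.   ] y [ 0.306  0.952 -0.001]
shift cm [ 4.000e-02 -4.106e+01  4.121e+01]
turn (mod pi) [np.float64(-3.513), np.float64(-0.371), np.float64(2.77)]
joints [-1.301  0.418 -0.01   1.614  0.005  1.111 -0.053] F [ 0.48  0.18 -0.49] M [ 0.008  0.02  -0.009] w 0.0935370564192444
```

Emit:
carry_out --series '[0,-3.5,3.5,-0.03,1,0,-7,7,-0.06,1,0,-10.5,10.5,-0.1,1,0,-14,14,-0.13,1,0,-17.5,17.5,-0.16,1,0,-21,21,-0.2,1,0,-24.5,24.5,-0.23,1,0,-28,28,-0.26,1,0,-31.5,31.5,-0.29,1,0,-35,35,-0.32,1,0,-38,38.2,-0.35,1,0,-41.1,41.2,-0.371,1,0,-41.1,41.2,-0.371,1,0,-41.1,41.2,-0.371,1]' --newtons 20

```text
time_s: 1.85
tcp_pos: [0.4574, 0.0782, 0.2053]
tcp_rot: [-0.021, 0.707, 0.021, 0.707]
force: [0.2, 0.6, -0.1]
width: 0.0001
```

```bash
python3 - <<'E'
from h import *
plan(W([-.125,0,.0245]),YAW+np.pi/2)
E
```

```text
t 1.85 tcp [0.4574 0.0782 0.2053] press [-0.1254  0.0004  0.2053] x [-0.001 -0.    -1.   ] y [-0.06   0.998 -0.   ]
shift cm [18.08 -0.04  0.05]
turn (mod pi) [np.float64(-3.142), np.float64(-0.0), np.float64(3.141)]
joints [-0.555  0.128  0.347  2.008 -0.051  1.014  1.448] F [ 0.2   0.59 -0.12] M [ 0.019 -0.002 -0.014] w 9.10538003432691e-05
```

Emit:
carry_out --series '[4,0,0,0,1,8,0,0,0,1,12,0,0,0,1,15,0,0,0,1,17,0,0,0,1,18,0,0,0,1,18,0,0,0,1,18,0,0,0,1]'

```text
time_s: 2.85
tcp_pos: [0.4581, 0.0781, 0.0262]
tcp_rot: [-0.021, 0.706, 0.021, 0.707]
force: [0.4, 0.8, 0.6]
width: 0.0002
```

```bash
python3 - <<'E'
from h import *
plan(W([-.058,0,.0245]),YAW+np.pi/2)
for n in("top","side"):
    c=bot.camera(n)["image"]; 
    cv2.imwrite(f"pics/{n}2.png",cv2.resize(c[140:245,230:340] if n=="top" else c[150:270,200:340],None,fx=5,fy=5,interpolation=cv2.INTER_CUBIC))
E
```

```text
t 2.85 tcp [0.4581 0.0781 0.0262] press [-0.1248  0.0003  0.0262] x [ 0.001  0.    -1.   ] y [-0.06   0.998  0.   ]
shift cm [ 0.18 -0.02  6.68]
turn (mod pi) [np.float64(-3.142), np.float64(-0.0), np.float64(3.141)]
joints [-0.479  0.425  0.287  2.145 -0.209  0.597  1.589] F [0.44 0.81 0.59] M [-0.004 -0.02   0.027] w 0.00019973614221270954
```

View pics/side2.png

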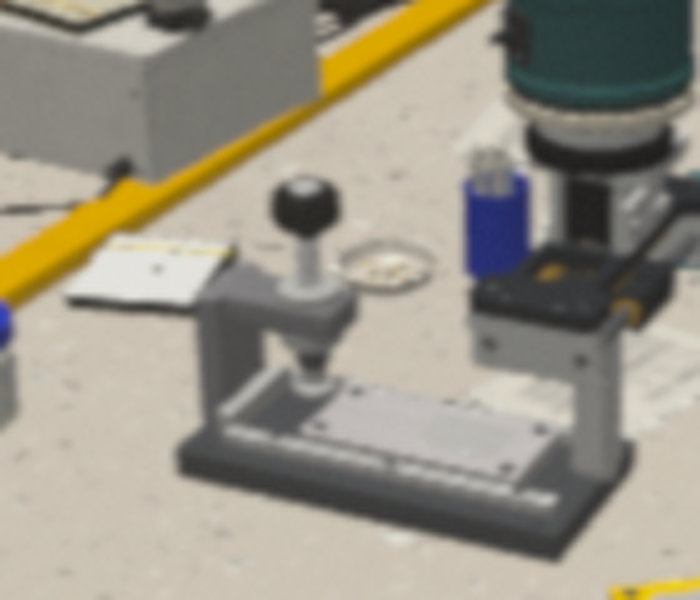

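The fingers stand in the channel in front of the plate at about (600,470). I'll push now.

Emit:
carry_out --series '[0.1,0,0.6,0,1,0.1,0,1.2,0,1,0.1,0,1.6,0,1,0.1,0,1.9,0,1,0.1,0,2.2,0,1,0.1,0,2.5,0,1,0.1,0,2.8,0,1,0.1,0,3.1,0,1,0.1,0,3.4,0,1,0.1,0,3.7,0,1,0.1,0,4,0,1,0.1,0,4.3,0,1,0.1,0,4.6,0,1,0.1,0,4.9,0,1,0.1,0,5.2,0,1,0.1,0,5.5,0,1,0.1,0,5.7,0,1,0.1,0,5.9,0,1,0.1,0,6.0,0,1,0.1,0,6.1,0,1]'

```text
time_s: 5.45
tcp_pos: [0.5186, 0.0814, 0.0244]
tcp_rot: [-0.021, 0.707, 0.021, 0.707]
force: [-2.4, -0.1, -0.0]
width: 0.0005
```

```bash
python3 - <<'E'
from h import *
plan(W([-.058,0,.0245]),YAW+np.pi/2)
E
```

```text
t 5.45 tcp [0.5186 0.0814 0.0244] press [-0.0642 -0.0001  0.0244] x [-0. -0. -1.] y [-0.06   0.998 -0.   ]
shift cm [-0.01  0.01  0.62]
turn (mod pi) [np.float64(-3.142), np.float64(-0.0), np.float64(3.141)]
joints [-0.442  0.51   0.281  2.001 -0.222  0.66   1.612] F [-2.38 -0.15 -0.03] M [-0.038  0.496 -0.014] w 0.0005066408428392277
```

Emit:
carry_out --series '[0,0,0.1,0,1,0,0,0.2,0,1,0,0,0.3,0,1,0,0,0.4,0,1,0,0,0.45,0,1,0,0,0.5,0,1]'

```text
time_s: 6.2
tcp_pos: [0.5229, 0.0816, 0.0244]
tcp_rot: [-0.021, 0.707, 0.021, 0.706]
force: [-7.9, -0.6, 6.1]
width: 0.0008
```

Emit:
carry_out --series '[0,0,0.05,0,1,0,0,0.1,0,1,0,0,0.1,0,1]'

```text
time_s: 6.58
tcp_pos: [0.523, 0.0816, 0.0244]
tcp_rot: [-0.021, 0.708, 0.021, 0.706]
force: [-13.6, -0.4, 10.3]
width: 0.0005
```

```bash
python3 - <<'E'
from h import *
plan(W([-.058,0,.0245]),YAW+np.pi/2)
c=bot.camera("side")["image"]; cv2.imwrite("pics/side3.png",cv2.resize(c[170:260,220:340],None,fx=6,fy=6,interpolation=cv2.INTER_CUBIC))
E
```

```text
t 6.575 tcp [0.523  0.0816 0.0244] press [-0.0597 -0.0001  0.0244] x [-0.003 -0.    -1.   ] y [-0.06   0.998  0.   ]
shift cm [-0.01  0.01  0.17]
turn (mod pi) [np.float64(-3.142), np.float64(-0.0), np.float64(3.141)]
joints [-0.439  0.517  0.28   1.987 -0.223  0.669  1.613] F [-13.58  -0.39  10.28] M [-0.161  3.077 -0.017] w 0.000474301990433549
```

View pics/side3.png

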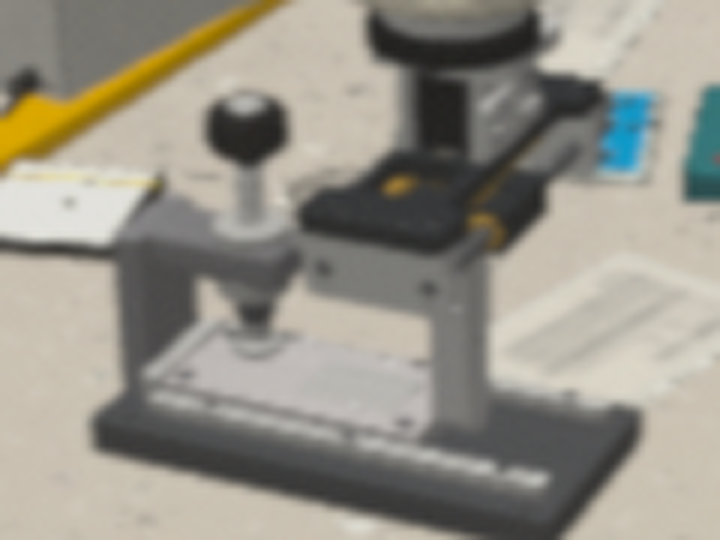

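The plate stopped moving while the force rose to 13.6 N. In the picture its far edge meets the stop bar, near (190,350), so it is home. Next I back off, rise, and move over the knob with the turn pre-wound.

Emit:
carry_out --series '[0,0,-0.3,0,1,0,0,-1,0,1,-1,0,-1.5,0,1,-4,0,-1.5,0,1,-8,0,-1.5,0,1,-13,0,-1.5,-0.15,1,-18,0,-1.5,-0.3,0,-19,0,0,-0.45,-1,-19,0,2.5,-0.6,-1,-19,0,5,-0.75,-1,-19,0,7.5,-0.9,-1,-19,0,9.5,-1,-1,-19,0,10.4,-1.05,-1,-19,0,10.4,-1.05,-1,-19,0,10.4,-1.05,-1]'

```text
time_s: 8.5
tcp_pos: [0.6279, 0.088, 0.2148]
tcp_rot: [-0.372, 0.601, 0.372, 0.601]
force: [0.5, -0.2, -0.8]
width: 0.0871
```

```bash
python3 - <<'E'
from h import *
plan(W([.045,0,.134]))
c=bot.camera("side"); P=cloud(c); q=(P-O)@A
m=(abs(q[...,0]-.045)<.025)&(abs(q[...,1])<.025)&(q[...,2]>.12)&(q[...,2]<.175)
k=q[m]; print(k.min(0),k.max(0),np.percentile(k[:,2],[2,98]))
c=c["image"]; cv2.imwrite("pics/side4.png",cv2.resize(c[150:250,200:320],None,fx=6,fy=6,interpolation=cv2.INTER_CUBIC))
t=bot.camera("top"); q=(cloud(t)-O)@A
m=(abs(q[...,0]-.045)<.03)&(abs(q[...,1])<.03)&(q[...,2]>.14)&(q[...,2]<.175); k=q[m]; print("top",len(k),k.min(0) if len(k) else 0,k.max(0) if len(k) else 0)
E
```

```text
t 8.5 tcp [0.6279 0.088  0.2148] press [ 4.540e-02 -2.000e-04  2.148e-01] x [ 0. -0. -1.] y [-0.895  0.446 -0.   ]
shift cm [ 8.08  0.04 -0.  ]
joints [-0.325  0.429  0.186  1.585 -0.085  1.135  2.56 ] F [ 0.53 -0.22 -0.79] M [ 0.087  0.058 -0.005] w 0.08705600370051826
[ 0.02321088 -0.01842956  0.12037087] [0.06004047 0.01905386 0.16739771] [0.12281764 0.16523235]
top 0 0 0
```

View pics/side4.png

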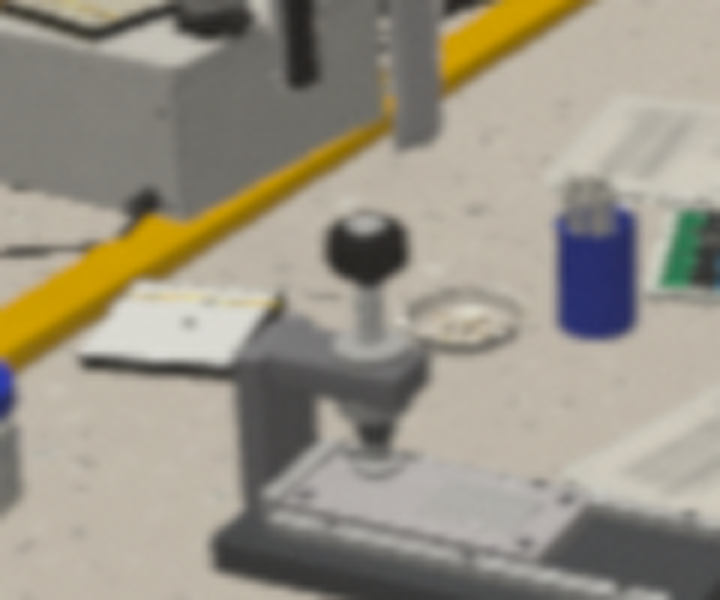

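The plate lies at the stop and the knob is clear between the fingers, at about (367,250). Descending to grip.

Emit:
carry_out --series '[2.5,0,0,0,-1,5,0,0,0,-1,7,0,0,0,-1,8,0,0,0,-1,8.1,0,0,0,-1,8.1,0,0,0,-0.2,8.1,0,0,0,0.1,8.1,0,0,0,0.2,8.1,0,0,0,0.4,8.1,0,0,0,1,8.1,0,0,0,1,8.1,0,0,0,1,8.1,0,0,0,1]' --newtons 25

```text
time_s: 10.22
tcp_pos: [0.6284, 0.088, 0.1335]
tcp_rot: [-0.373, 0.601, 0.373, 0.601]
force: [-0.2, 0.6, -0.5]
width: 0.0353
```

```bash
python3 - <<'E'
from h import *
plan(W([.045,0,.134]))
E
```

```text
t 10.225 tcp [0.6284 0.088  0.1335] press [ 0.0459 -0.0002  0.1335] x [ 0. -0. -1.] y [-0.896  0.445 -0.   ]
shift cm [-0.05  0.09 -0.03]
joints [-0.316  0.51   0.174  1.659 -0.102  0.981  2.574] F [-0.21  0.62 -0.47] M [ 0.023 -0.094 -0.02 ] w 0.03532254629966415
```

Emit:
carry_out --series '[0.02,0,0,0.05,1,0.04,0,0,0.1,1,0.06,0,0,0.15,1,0.08,0,0,0.2,1,0.1,0,0,0.25,1,0.12,0,0,0.3,1,0.14,0,0,0.35,1,0.16,0,0,0.4,1]'

```text
time_s: 11.22
tcp_pos: [0.6292, 0.0874, 0.1322]
tcp_rot: [-0.246, 0.663, 0.245, 0.664]
force: [5.6, -3.5, -1.4]
width: 0.0354
```

```bash
cat > r.py <<'E'
from h import *
import sys
H0=np.arctan2(.445,-.896)
L=[]
for i in range(int(sys.argv[1]) if len(sys.argv)>1 else 4):
    if i: bot.camera("side")
    s=bot.state(); R=Ro.from_quat(s["tcp_rot"]).as_matrix(); L.append(np.r_[s["moment"],s["force"]])
print("turned",round((H0-np.arctan2(R[1,1],R[0,1]))%(2*np.pi),3),"tcp",Pr(s["tcp_pos"]).round(4),"t",s["time_s"],"w",round(s["width"],4),"j7",s["joints"][6].round(2))
L=np.array(L); print("Mz",L[:,2].round(3),"mean",L[:,2].mean().round(4),"Fz",L[:,5].round(2),"F",L[:,3:].mean(0).round(2))
E
python3 r.py
```

```text
turned 0.4 tcp [ 0.0466 -0.0009  0.1322] t 11.375 w 0.0349 j7 2.22
Mz [0.146 0.106 0.102 0.087] mean 0.1102 Fz [-1.35  0.22 -0.79  0.13] F [ 5.44 -2.61 -0.45]
```

Emit:
carry_out --series '[0,0,0,0,0,0,0,0,0,0,0,-0.1,-0.25,0,0,0,-0.1,-0.25,0,0,0,-0.1,-0.25,0,0.4,0,-0.1,-0.25,0,1,0,-0.1,-0.25,0,1,0,-0.1,-0.25,0,1]'

```text
time_s: 12.38
tcp_pos: [0.6272, 0.0856, 0.1319]
tcp_rot: [-0.246, 0.663, 0.246, 0.663]
force: [0.8, 0.5, -0.1]
width: 0.0352
```

```bash
python3 r.py 3
```

```text
turned 0.4 tcp [ 0.0445 -0.0025  0.1319] t 12.475 w 0.0352 j7 2.22
Mz [ 0.003  0.01  -0.032] mean -0.0063 Fz [-0.08  0.8  -0.4 ] F [ 0.8  -0.14  0.11]
```

Emit:
carry_out --series '[0.02,0,0,0.05,1,0.04,0,0,0.1,1,0.06,0,0,0.15,1,0.08,0,0,0.2,1,0.1,0,0,0.25,1,0.12,0,0,0.3,1,0.14,0,0,0.35,1,0.16,0,0,0.4,1]'

```text
time_s: 13.48
tcp_pos: [0.6271, 0.0857, 0.1303]
tcp_rot: [-0.109, 0.699, 0.109, 0.699]
force: [0.7, -0.4, -0.4]
width: 0.0354
```

```bash
python3 r.py 5
```

```text
turned 0.798 tcp [ 0.0445 -0.0025  0.1303] t 13.675 w 0.0351 j7 1.87
Mz [ 0.121  0.109  0.025 -0.005  0.041] mean 0.0581 Fz [-0.35 -0.34  0.26  0.   -0.42] F [ 0.78 -0.75 -0.17]
```

```bash
sed -i 's/^L=np.array/print("eff7",bot.state()["effort"][6].round(4));L=np.array/' r.py; python3 r.py 1
```

```text
turned 0.798 tcp [ 0.0445 -0.0025  0.1303] t 13.675 w 0.0351 j7 1.87
eff7 -0.2207
Mz [0.041] mean 0.0406 Fz [-0.42] F [ 0.81 -1.   -0.42]
```

Emit:
carry_out --series '[0.02,0,0,0.05,1,0.04,0,0,0.1,1,0.06,0,0,0.15,1,0.08,0,0,0.2,1,0.1,0,0,0.25,1,0.12,0,0,0.3,1]'

```text
time_s: 14.42
tcp_pos: [0.6272, 0.0857, 0.1291]
tcp_rot: [-0.003, 0.707, 0.004, 0.707]
force: [0.2, -0.1, 0.7]
width: 0.0351
```

```bash
python3 r.py 1; python3 r.py 3
```

```text
turned 1.1 tcp [ 0.0445 -0.0024  0.1291] t 14.425 w 0.0351 j7 1.6
eff7 1.034
Mz [0.121] mean 0.1212 Fz [0.74] F [ 0.23 -0.13  0.74]
turned 1.099 tcp [ 0.0445 -0.0024  0.1291] t 14.525 w 0.0354 j7 1.6
eff7 -1.1572
Mz [0.121 0.116 0.02 ] mean 0.0859 Fz [ 0.74 -0.12  1.04] F [ 0.32 -0.58  0.55]
```

Emit:
carry_out --series '[0.02,0,0,0.05,1,0.04,0,0,0.1,1,0.06,0,0,0.15,1,0.08,0,0,0.2,1,0.1,0,0,0.25,1,0.12,0,0,0.3,1]'

```text
time_s: 15.28
tcp_pos: [0.6272, 0.0858, 0.1279]
tcp_rot: [0.102, 0.7, -0.102, 0.7]
force: [0.5, 0.3, 0.4]
width: 0.0351
```

```bash
python3 r.py 2
```

```text
turned 1.402 tcp [ 0.0445 -0.0024  0.1279] t 15.325 w 0.035 j7 1.34
eff7 0.9396
Mz [0.138 0.117] mean 0.1273 Fz [ 0.4  -0.03] F [0.53 0.66 0.18]
```

Emit:
carry_out --series '[0.02,0,0,0.05,1,0.04,0,0,0.1,1,0.06,0,0,0.15,1,0.08,0,0,0.2,1,0.1,0,0,0.25,1,0.12,0,0,0.3,1]'

```text
time_s: 16.08
tcp_pos: [0.6272, 0.0858, 0.1267]
tcp_rot: [0.205, 0.677, -0.205, 0.677]
force: [1.5, 0.5, -0.4]
width: 0.0352
```

```bash
python3 r.py 2
```

```text
turned 1.701 tcp [ 0.0445 -0.0023  0.1267] t 16.125 w 0.0353 j7 1.07
eff7 0.9168
Mz [0.11 0.09] mean 0.1 Fz [-0.35  0.14] F [ 1.22  0.56 -0.1 ]
```

Emit:
carry_out --series '[0.02,0,0,0.05,1,0.04,0,0,0.1,1,0.06,0,0,0.15,1,0.08,0,0,0.2,1,0.1,0,0,0.25,1,0.12,0,0,0.3,1]'

```text
time_s: 16.88
tcp_pos: [0.6272, 0.0858, 0.1255]
tcp_rot: [0.304, 0.638, -0.304, 0.639]
force: [1.1, 0.1, -0.8]
width: 0.035
```

```bash
python3 r.py 2
```

```text
turned 2.001 tcp [ 0.0446 -0.0023  0.1255] t 16.925 w 0.0349 j7 0.81
eff7 0.8972
Mz [0.102 0.073] mean 0.0878 Fz [-0.76  0.56] F [ 0.76  0.23 -0.1 ]
```

Emit:
carry_out --series '[0.02,0,0,0.05,1,0.04,0,0,0.1,1,0.06,0,0,0.15,1,0.08,0,0,0.2,1]'

```text
time_s: 17.42
tcp_pos: [0.6273, 0.0858, 0.1247]
tcp_rot: [0.366, 0.605, -0.366, 0.605]
force: [2.0, 0.2, 0.3]
width: 0.0349
```

```bash
python3 r.py 2
```

```text
turned 2.201 tcp [ 0.0446 -0.0023  0.1247] t 17.475 w 0.0353 j7 0.64
eff7 0.8709
Mz [0.127 0.155] mean 0.1411 Fz [0.34 1.41] F [1.76 0.38 0.88]
```

Emit:
carry_out --series '[0.02,0,0,0.05,1,0.04,0,0,0.1,1,0.06,0,0,0.15,1]'

```text
time_s: 17.85
tcp_pos: [0.6272, 0.0858, 0.1241]
tcp_rot: [0.41, 0.576, -0.41, 0.576]
force: [0.9, 0.5, 0.8]
width: 0.0352
```

```bash
python3 r.py 2
```

```text
turned 2.35 tcp [ 0.0446 -0.0023  0.1241] t 17.9 w 0.035 j7 0.51
eff7 0.8457
Mz [0.15  0.117] mean 0.1337 Fz [0.76 0.28] F [1.38 0.79 0.52]
```

Emit:
carry_out --series '[0.02,0,0,0.05,1,0.04,0,0,0.1,1,0.06,0,0,0.15,1]'

```text
time_s: 18.27
tcp_pos: [0.6273, 0.0858, 0.1235]
tcp_rot: [0.452, 0.544, -0.452, 0.544]
force: [2.0, 0.9, -0.2]
width: 0.0351
```

```bash
python3 r.py 2; python3 - <<'E'
from h import *
c=bot.camera("side")["image"]; cv2.imwrite("pics/side5.png",cv2.resize(c[190:240,230:300],None,fx=10,fy=10,interpolation=cv2.INTER_CUBIC))
E
```

```text
turned 2.5 tcp [ 0.0446 -0.0023  0.1235] t 18.325 w 0.0351 j7 0.38
eff7 0.8231
Mz [0.196 0.164] mean 0.1799 Fz [-0.25 -0.08] F [ 1.93  0.69 -0.16]
```

View pics/side5.png

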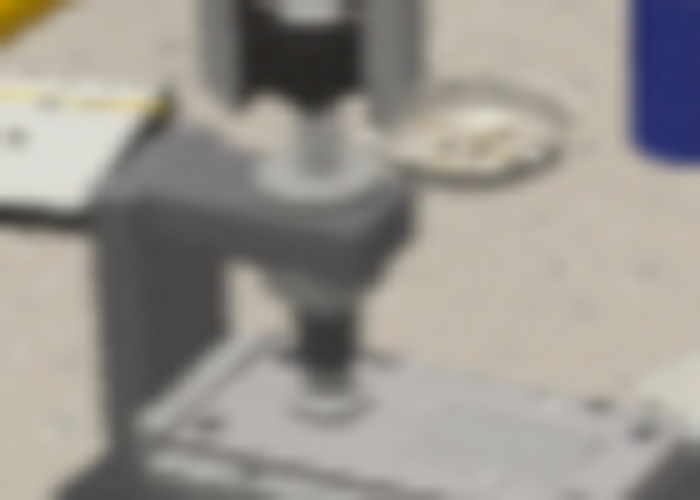

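The foot now bears on the plate, with its disc at (330,405). I'll refine the estimate with alike winding readings, using small back-and-forth passes.

Emit:
carry_out --series '[-0.03,0,0,-0.08,1,-0.06,0,0,-0.15,1,-0.06,0,0,-0.15,1,-0.04,0,0,-0.1,1,-0.02,0,0,-0.05,1,0,0,0,0,1,0.02,0,0,0.05,1]'

```text
time_s: 19.25
tcp_pos: [0.6273, 0.0858, 0.1233]
tcp_rot: [0.467, 0.531, -0.466, 0.531]
force: [2.9, 1.5, -0.1]
width: 0.0351
```

```bash
python3 r.py 2
```

```text
turned 2.554 tcp [ 0.0446 -0.0023  0.1233] t 19.3 w 0.0356 j7 0.34
eff7 0.9521
Mz [0.16  0.119] mean 0.1399 Fz [-0.12  0.3 ] F [3.14 1.55 0.09]
```

Emit:
carry_out --series '[-0.03,0,0,-0.08,1,-0.06,0,0,-0.15,1,-0.06,0,0,-0.15,1,-0.04,0,0,-0.1,1,-0.02,0,0,-0.05,1,0,0,0,0,1]'

```text
time_s: 20.05
tcp_pos: [0.6273, 0.0858, 0.1233]
tcp_rot: [0.467, 0.531, -0.467, 0.531]
force: [2.7, 2.0, -0.6]
width: 0.0352
```

```bash
python3 r.py 2
```

```text
turned 2.555 tcp [ 0.0446 -0.0023  0.1232] t 20.1 w 0.0351 j7 0.34
eff7 1.0085
Mz [0.169 0.138] mean 0.1534 Fz [-0.56 -1.09] F [ 2.62  2.03 -0.82]
```

Emit:
carry_out --series '[-0.03,0,0,-0.08,1,-0.06,0,0,-0.15,1,-0.06,0,0,-0.15,1,-0.04,0,0,-0.1,1,-0.02,0,0,-0.05,1,0,0,0,0,1]'

```text
time_s: 20.85
tcp_pos: [0.6273, 0.0858, 0.1233]
tcp_rot: [0.467, 0.531, -0.467, 0.531]
force: [2.8, 2.5, 0.5]
width: 0.0351
```

```bash
python3 r.py 2
```

```text
turned 2.556 tcp [ 0.0446 -0.0023  0.1232] t 20.9 w 0.0349 j7 0.34
eff7 1.0331
Mz [0.144 0.162] mean 0.1528 Fz [ 0.51 -0.39] F [3.45 2.11 0.06]
```

Emit:
carry_out --series '[-0.03,0,0,-0.08,1,-0.06,0,0,-0.15,1,-0.06,0,0,-0.15,1,-0.04,0,0,-0.1,1,-0.02,0,0,-0.05,1,0,0,0,0,1]'

```text
time_s: 21.65
tcp_pos: [0.6273, 0.0858, 0.1233]
tcp_rot: [0.467, 0.531, -0.467, 0.531]
force: [4.2, 2.7, -0.0]
width: 0.0352
```

```bash
python3 r.py 2
```

```text
turned 2.556 tcp [ 0.0446 -0.0024  0.1232] t 21.7 w 0.0352 j7 0.34
eff7 1.0437
Mz [0.112 0.152] mean 0.1319 Fz [-0.04 -0.04] F [ 4.04  2.75 -0.04]
```

Emit:
carry_out --series '[0.02,0,0,0.05,1,0.04,0,0,0.1,1,0.06,0,0,0.15,1]'

```text
time_s: 22.08
tcp_pos: [0.6273, 0.0858, 0.1227]
tcp_rot: [0.505, 0.495, -0.505, 0.495]
force: [4.2, 2.1, 0.4]
width: 0.035
```

```bash
python3 r.py 2
```

```text
turned 2.705 tcp [ 0.0446 -0.0023  0.1227] t 22.125 w 0.035 j7 0.21
eff7 0.9776
Mz [0.213 0.125] mean 0.1689 Fz [ 0.43 -0.18] F [4.24 2.61 0.12]
```

Emit:
carry_out --series '[-0.03,0,0,-0.08,1,-0.06,0,0,-0.15,1,-0.06,0,0,-0.15,1,-0.04,0,0,-0.1,1,-0.02,0,0,-0.05,1,0,0,0,0,1]'

```text
time_s: 22.88
tcp_pos: [0.6273, 0.0858, 0.1227]
tcp_rot: [0.505, 0.495, -0.505, 0.495]
force: [4.5, 3.0, 0.0]
width: 0.035
```

```bash
python3 r.py 2
```

```text
turned 2.704 tcp [ 0.0446 -0.0024  0.1227] t 22.925 w 0.035 j7 0.21
eff7 0.7259
Mz [0.205 0.226] mean 0.2154 Fz [0.01 0.57] F [4.63 2.75 0.29]
```

Emit:
carry_out --series '[-0.03,0,0,-0.08,1,-0.06,0,0,-0.15,1,-0.06,0,0,-0.15,1,-0.04,0,0,-0.1,1,-0.02,0,0,-0.05,1,0,0,0,0,1]'

```text
time_s: 23.68
tcp_pos: [0.6273, 0.0858, 0.1227]
tcp_rot: [0.505, 0.495, -0.505, 0.495]
force: [4.3, 2.1, -1.5]
width: 0.035
```

```bash
python3 r.py 2
```

```text
turned 2.704 tcp [ 0.0446 -0.0024  0.1227] t 23.725 w 0.0352 j7 0.21
eff7 0.7259
Mz [0.182 0.108] mean 0.1452 Fz [-1.52  0.53] F [ 4.71  2.55 -0.49]
```

Emit:
carry_out --series '[-0.03,0,0,-0.08,1,-0.06,0,0,-0.15,1,-0.06,0,0,-0.15,1,-0.04,0,0,-0.1,1,-0.02,0,0,-0.05,1,0,0,0,0,1]'

```text
time_s: 24.48
tcp_pos: [0.6273, 0.0858, 0.1227]
tcp_rot: [0.505, 0.495, -0.505, 0.495]
force: [4.8, 3.0, 0.1]
width: 0.0349
```

```bash
python3 r.py 2
```

```text
turned 2.704 tcp [ 0.0446 -0.0023  0.1227] t 24.525 w 0.0352 j7 0.21
eff7 0.7259
Mz [0.199 0.197] mean 0.1981 Fz [ 0.14 -0.79] F [ 4.49  3.42 -0.32]
```

The readings suggest first touch at about turned 2.05, so 2.70 should give about 15 N. The baseline is the weakest number, so I'll measure it above touch with the same back-and-forth pattern and then return.

Emit:
carry_out --series '[-0.04,0,0,-0.1,1,-0.08,0,0,-0.2,1,-0.12,0,0,-0.3,1,-0.16,0,0,-0.4,1,-0.2,0,0,-0.5,1,-0.24,0,0,-0.6,1,-0.28,0,0,-0.7,1,-0.32,0,0,-0.8,1,-0.36,0,0,-0.9,1,-0.4,0,0,-1,1,-0.46,0,0,-1.15,1,-0.46,0,0,-1.15,1,-0.44,0,0,-1.1,1,-0.42,0,0,-1.05,1,-0.4,0,0,-1,1]'

```text
time_s: 26.4
tcp_pos: [0.6271, 0.0857, 0.1266]
tcp_rot: [0.207, 0.676, -0.207, 0.676]
force: [2.9, 3.5, 1.1]
width: 0.0355
```

```bash
python3 r.py 2
```

```text
turned 1.708 tcp [ 0.0445 -0.0023  0.1266] t 26.45 w 0.035 j7 1.07
eff7 1.1711
Mz [0.117 0.111] mean 0.1142 Fz [ 1.09 -0.35] F [2.9  3.14 0.37]
```

Emit:
carry_out --series '[-0.03,0,0,-0.08,1,-0.06,0,0,-0.15,1,-0.06,0,0,-0.15,1,-0.04,0,0,-0.1,1,-0.02,0,0,-0.05,1,0,0,0,0,1]'

```text
time_s: 27.2
tcp_pos: [0.6271, 0.0857, 0.1266]
tcp_rot: [0.207, 0.676, -0.207, 0.676]
force: [3.7, 3.3, -0.4]
width: 0.0351
```

```bash
python3 r.py 2
```

```text
turned 1.707 tcp [ 0.0445 -0.0024  0.1266] t 27.25 w 0.0349 j7 1.07
eff7 1.1391
Mz [0.141 0.122] mean 0.1311 Fz [-0.35 -1.36] F [ 3.71  3.29 -0.86]
```

Emit:
carry_out --series '[-0.03,0,0,-0.08,1,-0.06,0,0,-0.15,1,-0.06,0,0,-0.15,1,-0.04,0,0,-0.1,1,-0.02,0,0,-0.05,1,0,0,0,0,1]'

```text
time_s: 28.0
tcp_pos: [0.6272, 0.0857, 0.1266]
tcp_rot: [0.207, 0.676, -0.207, 0.676]
force: [2.8, 3.2, 0.0]
width: 0.0349
```

```bash
python3 r.py 2
```

```text
turned 1.706 tcp [ 0.0445 -0.0024  0.1266] t 28.05 w 0.0353 j7 1.07
eff7 1.125
Mz [0.167 0.145] mean 0.1563 Fz [ 0.02 -0.68] F [ 3.37  3.51 -0.33]
```

Emit:
carry_out --series '[-0.03,0,0,-0.08,1,-0.06,0,0,-0.15,1,-0.06,0,0,-0.15,1,-0.04,0,0,-0.1,1,-0.02,0,0,-0.05,1,0,0,0,0,1]'

```text
time_s: 28.8
tcp_pos: [0.6272, 0.0857, 0.1267]
tcp_rot: [0.207, 0.676, -0.207, 0.676]
force: [2.9, 4.0, -0.4]
width: 0.0352
```

```bash
python3 r.py 2
```

```text
turned 1.706 tcp [ 0.0445 -0.0024  0.1266] t 28.85 w 0.0348 j7 1.07
eff7 1.1069
Mz [0.118 0.102] mean 0.1099 Fz [-0.45  0.99] F [2.9  3.86 0.27]
```

Emit:
carry_out --series '[-0.03,0,0,-0.08,1,-0.06,0,0,-0.15,1,-0.06,0,0,-0.15,1,-0.04,0,0,-0.1,1,-0.02,0,0,-0.05,1,0,0,0,0,1]'

```text
time_s: 29.6
tcp_pos: [0.6272, 0.0857, 0.1266]
tcp_rot: [0.206, 0.676, -0.207, 0.676]
force: [3.1, 3.7, -0.2]
width: 0.0353
```

```bash
python3 r.py 2
```

```text
turned 1.705 tcp [ 0.0445 -0.0024  0.1266] t 29.65 w 0.035 j7 1.07
eff7 1.0674
Mz [0.099 0.13 ] mean 0.1145 Fz [-0.17  0.25] F [3.11 3.65 0.04]
```

Emit:
carry_out --series '[0.04,0,0,0.1,1,0.08,0,0,0.2,1,0.12,0,0,0.3,1,0.16,0,0,0.4,1,0.2,0,0,0.5,1,0.24,0,0,0.6,1,0.28,0,0,0.7,1,0.32,0,0,0.8,1,0.34,0,0,0.85,1,0.36,0,0,0.9,1,0.38,0,0,0.95,1,0.4,0,0,1,1,0.42,0,0,1.05,1]'

```text
time_s: 31.28
tcp_pos: [0.6273, 0.0857, 0.1226]
tcp_rot: [0.517, 0.482, -0.517, 0.482]
force: [4.3, 3.2, 0.4]
width: 0.035
```

```bash
python3 r.py 2
```

```text
turned 2.754 tcp [ 0.0446 -0.0023  0.1225] t 31.325 w 0.0352 j7 0.16
eff7 0.7207
Mz [0.219 0.224] mean 0.2215 Fz [ 0.43 -1.12] F [ 4.5   3.33 -0.34]
```

Emit:
carry_out --series '[-0.03,0,0,-0.08,1,-0.06,0,0,-0.15,1,-0.06,0,0,-0.15,1,-0.04,0,0,-0.1,1,-0.02,0,0,-0.05,1,0,0,0,0,1]'

```text
time_s: 32.08
tcp_pos: [0.6273, 0.0858, 0.1226]
tcp_rot: [0.517, 0.482, -0.517, 0.482]
force: [4.8, 4.4, -0.5]
width: 0.035
```

```bash
python3 r.py 2
```

```text
turned 2.754 tcp [ 0.0446 -0.0024  0.1225] t 32.125 w 0.0354 j7 0.16
eff7 0.7208
Mz [0.183 0.111] mean 0.1468 Fz [-0.52 -0.74] F [ 4.3   3.64 -0.63]
```

Emit:
carry_out --series '[-0.03,0,0,-0.08,1,-0.06,0,0,-0.15,1,-0.06,0,0,-0.15,1,-0.04,0,0,-0.1,1,-0.02,0,0,-0.05,1,0,0,0,0,1]'

```text
time_s: 32.88
tcp_pos: [0.6273, 0.0857, 0.1226]
tcp_rot: [0.517, 0.482, -0.517, 0.482]
force: [3.9, 3.7, 0.4]
width: 0.0354
```

```bash
python3 r.py 2
```

```text
turned 2.754 tcp [ 0.0446 -0.0023  0.1225] t 32.925 w 0.0351 j7 0.16
eff7 0.7208
Mz [0.168 0.189] mean 0.1784 Fz [ 0.4  -0.97] F [ 3.43  3.8  -0.29]
```

Emit:
carry_out --series '[-0.03,0,0,-0.08,1,-0.06,0,0,-0.15,1,-0.06,0,0,-0.15,1,-0.04,0,0,-0.1,1,-0.02,0,0,-0.05,1,0,0,0,0,1]'

```text
time_s: 33.67
tcp_pos: [0.6273, 0.0857, 0.1226]
tcp_rot: [0.517, 0.482, -0.517, 0.482]
force: [3.3, 4.0, -0.3]
width: 0.0355
```

```bash
python3 r.py 2
```

```text
turned 2.754 tcp [ 0.0446 -0.0024  0.1225] t 33.725 w 0.0353 j7 0.16
eff7 0.7209
Mz [0.233 0.197] mean 0.2151 Fz [-0.33 -0.17] F [ 3.72  4.39 -0.25]
```

Emit:
carry_out --series '[-0.03,0,0,-0.08,1,-0.06,0,0,-0.15,1,-0.06,0,0,-0.15,1,-0.04,0,0,-0.1,1,-0.02,0,0,-0.05,1,0,0,0,0,1]'

```text
time_s: 34.48
tcp_pos: [0.6273, 0.0857, 0.1226]
tcp_rot: [0.517, 0.482, -0.517, 0.482]
force: [3.8, 3.6, 1.1]
width: 0.035
```

```bash
python3 r.py 2
```

```text
turned 2.754 tcp [ 0.0446 -0.0024  0.1225] t 34.525 w 0.0347 j7 0.16
eff7 0.7209
Mz [0.198 0.178] mean 0.1881 Fz [ 1.12 -0.13] F [3.86 3.45 0.5 ]
```

Combined estimate at turned 2.754 is about 15 N. Releasing here and retreating upward.

Emit:
carry_out --series '[0,0,0,0,0.1,0,0,0,0,0,0,0,0,0,-0.3,0,0,0,0,-0.6,0,0,0,0,-1,-1,0,0,0,-1,-4,0,0,0,-1,-8,0,0,0,-1,-11,0,0,0,-1,-11,0,0,0,-1]'

```text
time_s: 35.78
tcp_pos: [0.6281, 0.0855, 0.2352]
tcp_rot: [0.518, 0.482, -0.516, 0.483]
force: [-0.4, -0.0, -0.9]
width: 0.0939
```

```bash
python3 r.py 1; python3 - <<'E'
from h import *
c=bot.camera("side"); q=(cloud(c)-O)@A
m=(abs(q[...,0]-.045)<.025)&(abs(q[...,1])<.025)&(q[...,2]>.11)&(q[...,2]<.175); print("knob z 98%",np.percentile(q[m][:,2],98))
cv2.imwrite("pics/side6.png",cv2.resize(c["image"][150:260,200:330],None,fx=6,fy=5.4,interpolation=cv2.INTER_CUBIC))
E
```

```text
turned 2.75 tcp [ 0.0455 -0.0027  0.2352] t 35.775 w 0.0939 j7 0.1
eff7 -0.2691
Mz [0.018] mean 0.0183 Fz [-0.86] F [-0.38 -0.01 -0.86]
knob z 98% 0.1546263067742175
```

View pics/side6.png

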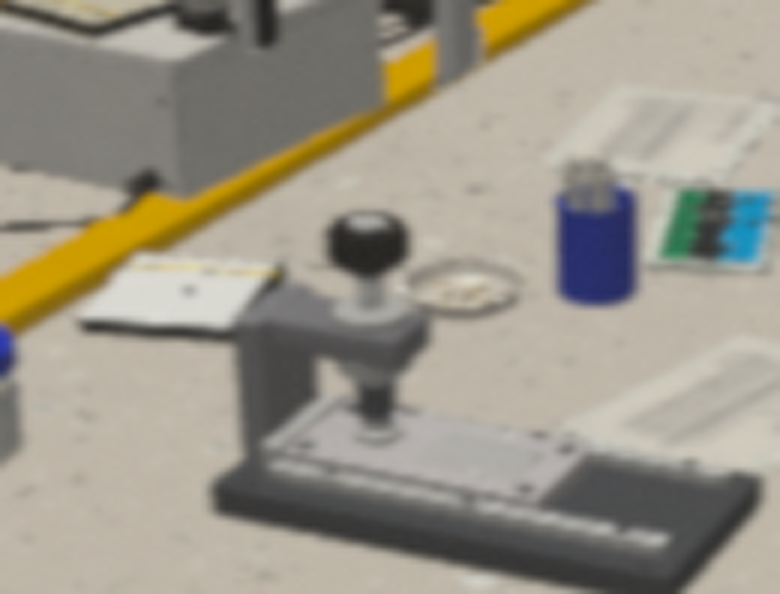

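The knob has sunk 10.6 mm, against 11.0 mm expected, so the grip did not slip. The plate is still at the stop, with the foot on it at (377,430), and the gripper is clear.

```bash
python3 -c "
from cell import bot
print(bot.job_done(), bot.state()['time_s'])"
```

```text
the job is handed in; nothing more can be done
the job is handed in; nothing more can be done
```

I handed the job in at about 36 s: the plate is against the end stop and the foot is clamped on it at an estimated 15 N. That force comes from noisy torque readings, not a direct measurement.

- **Plate:** I pushed it until it stopped moving and the push force rose to about 14 N. The fingers stopped 1.7 mm short of where my calibration put the home position. That is within camera accuracy, and the last picture shows the plate at the stop.
- **Knob:** I wound it 2.75 rad clockwise in total, letting the hand sink with it. The vertical force readings stayed within about 1.5 N, under 1 mm on its springs. The camera showed the knob sinking 10.6 mm, against 11.0 mm expected, so the grip did not slip.
- **Regrip:** My first grip was about 3 mm off the knob's axis and gave about 6 N of sideways force. I regripped it nearer the axis, after which sideways force stayed at about 6 N or less.
- **Clamp force:** Winding torque was about 0.19 Nm at the end, against 0.125 Nm before the foot touched, which alone gives about 16 N. Combined with readings on the way down, my estimate is 15 N, give or take 2 to 3 N. Individual readings disagreed: those at 2.555 rad implied only about 10 N at the end. To check the no-load torque, I unwound 1 rad once and rewound.
- **End state:** The gripper is open and clear above the knob. I touched nothing else on the bench.

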